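# Stake a blade terminal with drift and mallet

## Task

The blade terminal on the circuit board in the staking stand still sits proud. Turn the stand's drift by its blue head until the white line faces the red mark on the stand, so that its cross pin can enter the slot, then take the nylon-faced mallet by its handle and strike the drift down with a brisk blow (or several) until the terminal is fully home on the board. Finally stand the mallet back on its face on the bench, clear of the stand, leaving the other things where they are.

Things in the scene. Friction and masses are not known exactly. Their poses are not given: they have to be found in the camera images.
- stand: Blue-grey C-frame staking stand, fixed: base 136 x 100 x 14 mm, column at its +x end, an arm (75-101 mm high) towards -x with a round nose of 19 mm radius; on the nose a steel guide block 34 x 32 mm, 101-115 mm high, with a 9 mm wide, 14 mm deep slot along x. Origin: centre of the base's underside, z up. The drift's axis is at x = -22 mm, y = 0. Under it lies the circuit board, top at 26 mm.
- mark (a point): Red index mark on the front of the nose, in line with the slot: 19 mm from the drift's axis in the stand's -x direction, 100 mm above the bench.
- drift_top (a point): Top of the drift, a steel button 17 mm wide, 157.5 mm above the bench when up. Below the 4.5 mm high button is the blue head (131-153 mm high): two flats 18 mm apart to grip for turning, 34 mm long. Axes turn with the drift: x along the head (white line on its -x end), y across the flats. Under it a 13 mm neck and a 5 mm cross pin, 34 mm long, along the head, 1 mm above the guide block when up.
- index_line (a point): White line on the -x end of the drift's blue head, 17 mm from the drift's axis; it must face the red mark.
- drift_turn (a joint): Turn of the drift about its vertical axis, rad: 0 = white line faces the red mark, cross pin over the slot; positive = turned anticlockwise seen from above. It stays where it is left (friction 0.04 N m).
- drift (a joint): Travel of the drift downwards, m: 0 = up (a spring returns it, 3 N at the top, 6 N at the bottom), up to 0.0145. If the cross pin is not over the slot it stops after about 1 mm. In line, its forked tip meets the terminal's shoulder after 8 mm and drives it down; home at 14 mm.
- terminal (a joint): Travel of the blade terminal into the board, m: 0 = 6 mm proud, 0.006 = shoulder fully home on the board. It sits tight (4 N) and stays where it is driven.
- mallet: Mallet, 0.36 kg: round head 38 mm wide, 80 mm long, cream nylon faces, metal middle; flat-sided wooden handle with a red end. It stands on one face; z = head's axis (up), origin at the centre of the lower face. The handle runs along -x, 40 mm above the face, from 17 to 178 mm from the head's axis, 16 mm wide (y), 26 mm high. Centre of mass about 11 mm from the head's axis, on the handle's side.
- mallet_grip (a point): Point on the axis of the mallet's handle, 60 mm from the head's axis (on the mallet's -x), 40 mm above the lower face; a good place to grip across the 16 mm width.
- parts_box: Blue compartment box, 72 x 125 x 28 mm, a bystander. Origin: centre of its underside.
- tape_roll: Yellow tape roll lying flat, 62 mm diameter, 19 mm high, a bystander.
- transformer: Small transformer, 44 x 54 x 43 mm, a bystander.
- heat_sink: Finned metal heat sink, 40 x 46 x 24 mm, a bystander.

How it is judged:
On the way, in this order (a step that is already met when the one before it is completed fails the run):
1. the drift is turned until its white line faces the red mark (within 0.15 rad) (value of joint drift_turn between -0.15 and 0.15 rad), for 0.2 s.
2. the mallet strikes the drift: touching it, it moves the drift down at more than 0.05 m/s (contact force between mallet and stand above 0.5 N and velocity of joint drift above 0.05 m/s and value of joint drift above 0.002 m).
At the end, for the whole second after the job is handed in: Terminal at least 5 of its 6 mm down; drift sprung back up (less than 3 mm down), white line within 0.25 rad of the mark; mallet at rest on the face it stood on (upright within 0.1 rad, face within 6 mm of the bench top), its head 100 mm or more from the stand's middle, not touching the stand (value of joint terminal above 0.005 m and value of joint drift below 0.003 m and value of joint drift_turn between -0.25 and 0.25 rad and angle between mallet's own z axis and vertical below 0.1 rad and height (world z) of mallet below 0.006 m and linear speed of mallet below 0.02 m/s and horizontal distance between mallet and stand above 0.1 m and contact force between mallet and stand below 0.05 N).
It fails at once if the drift is pushed down by the gripper or arm instead of the mallet (value of joint drift above 0.006 m and contact force between any of the fingers, the arm and stand above 1 N).
It fails at once if a bystander (parts box, tape roll, transformer or heat sink) is moved more than 30 mm (distance of any of parts_box, tape_roll, transformer, heat_sink from where it was at the start of the episode above 0.03 m).
It also fails if it takes over 61 s, if anything falls off the work surface, if the arm or the gripper's body presses on something with over 40 N, if the wrist force passes 120 N, or if a joint passes its speed limit or range.

## Robot

A 6-joint arm with a two-finger parallel gripper is mounted at the origin on a cart in front of the work surface, level with it; the furniture and walls round the work are solid. World frame = base frame: x ahead of the robot, y to its left, z up, the work surface at z = 0. Lengths are in m, angles in rad, forces in N, time in s.
With the tool pointing down it reaches from about 0.375 to 0.925 m from the base axis. Payload 5.7 kg.
Tool frame: the origin (TCP) lies on the centre line of the jaws, within the pads' length; the fingertips stand 14 mm ahead of it and the grasp point (between the pads) lies 5 mm behind it; z points along the fingers, y is the line along which they close (so a half turn about z gives the same grasp; the last joint's range is limited). The gripper opens to 85 mm and grips with 20 to 120 N. Pads are 22 mm wide; open, the fingers measure 114 mm over their backs; the gripper's body (76 mm by 85 mm) begins 54 mm behind the grasp point. The pads swing forward as they close: fully open they stand 13 mm farther back than shut.
Start: joints at [-1.374, 0.359, 1.51, -0, 1.272, -0.115], TCP at [0.184, -0.571, 0.245] pointing down, gripper open.
Joint ranges: [-2.97, 2.97], [-1.01, 2.36], [0.21, 2.38], [-0.96, 4.11], [0.2, 2.71], [-2.98, 2.98]. Speed limits (rad/s): [2.39, 2.39, 3.14, 3.14, 3.14, 3.14].

## Interface

Orientations are given as a rotation vector (axis times angle).
In Python, from station import readout, imaging, ctrl, nets gives the robot as it stands.
- The arm moves only by the tool play_rows, never from a script. Its arguments are lists of equal length, an entry for each row: "travel": the shift along the tool's x, y, z in m, a list of three; "twist": the turn about the tool's z in degrees. In form: {"travel": [[dx, dy, dz], ...], "twist": [twist, ...]}. A call has 1 to 10 rows; each row shifts and turns the commanded pose from where the row before left it, along the tool's axes as they then stand; what a row does not reach is not made up. A row lasts 1/8 s, in which the tool goes at most 62.5 mm and 10.7 degrees, less where a joint would pass 70% of its speed; a pose out of reach is approached as far as the arm can. A call is refused whole if a number of a shift passes 0.0625 or a number of a turn 10.7, either way. A call with a gripper value outside its range is refused whole. "jaw" is the closure, from -1 (fully open) to 1 (shut), set as the call begins (left out, the last holds). The fingers move at their own pace and stop on an object; "squeeze" is the grip in N (left out, the last holds). Time passes only in rows, so rows that do not move let the fingers close. It gives the time, the measured TCP pose, the force, the opening and the grip force at its end, in the units of the state.
- readout.state(): the state, without advancing time (a new reading comes with each control period).
- imaging.grab_frame(name): name is "side" or "top" or "wrist"; returns a dict with "image" (420x560x3 uint8, red, green, blue), "z_map" (420x560 float32, m along the optical axis (not along the pixel's ray), 0 where there is no reading), "vfov" (degrees; the focal length in pixels is half the picture's height over the tangent of half this angle, whatever the lens; pixels are square), "cx", "cy" (the principal point, pixels), "world_from_camera" (4x4, takes a point from camera to world coordinates). Camera axes: x right, y up, looking along -z (the intrinsics and any distortion apply to the point x, -y, -z); pixel columns grow to the right and rows downward; lengths in m; the calibration is good to about 2 mm. A picture is of the moment at which its call begins.
- ctrl.finish_job(): hands the job in; it is judged then, once.
Trained networks look in a picture, given as the dict that the camera call returned (one of the last four; its "shot" number tells which), for a name from the list of things; names that differ only in an ending like _2 or _b are one class to them, and where a whole thing is asked for, a point or a joint stands for the part that bears it (a point fixed in the world has none). Each returns a list of dicts, best first, with "score" (0 to 1); they miss things now and then, are a little off and sometimes report something else, mostly with a low value. They report only what shows in the picture. A call takes as long as a camera call.
- nets.look_for(picture, name): "rect" ([centre column, centre row, width, height] in pixels, round what is visible of it).
- nets.outline_of(picture, name): "mask" (420x560 bool, what is visible of it) and "rect" ([centre column, centre row, width, height] in pixels, round what is visible of it).
- nets.pinpoint(picture, name): "location" ([column, row] in pixels: a listed point, or the origin of a listed thing).
The state is a dict: "time_s": time; "joints": joint angles; "joint_velocities": joint speeds; "joint_efforts": joint torques, N m; "position": TCP position; "orientation": TCP orientation; "wrist_force": force on the tool from outside, world axes, zero at the start; "moment": the same for the moment, N m; "finger_gap": finger opening in m; "finger_force": force on a finger pad.
Only numpy, scipy, OpenCV 4.12 (cv2) and the standard library are available. Lean on these libraries where they do the work, as an engineer would, in place of code of your own. Each camera call takes 0.05 s, during which the arm holds its last target. There are 200 camera calls.

## Working session

There is one attempt and no reset: what is moved stays moved. The work goes in short steps, Python scripts to look and compute and a tool call to move; the robot and the scene stay as the last step left them, time stands still between calls to the robot, and variables do not carry over. Pictures are saved under pics/ and viewed, at most 10 in all, crops included, and the job is handed in when it is done.

Besides the shell and the picture viewer there is one more tool, called as name([rows], argument=value, ...), one row to a line, values as JSON. play_rows: Moves the arm, as the interface text tells. Its arguments: {"type":"object","properties":{"travel":{"type":"array","items":{"type":"array","items":{"type":"number"}}},"twist":{"type":"array","items":{"type":"number"}},"jaw":{"type":"number"},"squeeze":{"type":"number"}},"required":["travel","twist"]}

```bash
mkdir -p pics
cat > h.py <<'E'
import numpy as np, cv2
from station import readout, imaging, ctrl, nets
from scipy.spatial.transform import Rotation as R
def cam(f):
    fl=210/np.tan(np.radians(f['vfov'])/2); return fl
def px2w(f,u,v,z=None,r=2):
    fl=cam(f);T=np.array(f['world_from_camera'])
    d=np.array([(u-f['cx'])/fl,-(v-f['cy'])/fl,-1.])
    if z is None:
        u0,v0=int(round(u)),int(round(v))
        p=f['z_map'][max(0,v0-r):v0+r+1,max(0,u0-r):u0+r+1]; p=p[p>0]
        return (T@np.r_[d*np.median(p),1])[:3]
    o=T[:3,3];w=T[:3,:3]@d
    return o+w*(z-o[2])/w[2]
def cloud(f):
    fl=cam(f);T=np.array(f['world_from_camera']);v,u=np.mgrid[:420,:560];z=f['z_map']
    P=np.stack([(u-f['cx'])/fl*z,-(v-f['cy'])/fl*z,-z],-1)
    return P@T[:3,:3].T+T[:3,3]
def save(f,n): cv2.imwrite(f'pics/{n}.png',f['image'][:,:,::-1])
E
python3 - <<'E'
from h import *
np.set_printoptions(precision=4,suppress=True)
print(readout.state())
ims=[]
H={'mark':.1,'drift_top':.1575,'index_line':.142,'mallet_grip':.04,'stand':0,'mallet':0,'parts_box':0,'tape_roll':0,'transformer':0,'heat_sink':0}
for c in ['side','top']:
    f=imaging.grab_frame(c);save(f,c+'0');ims.append(f['image'])
    print(c,f['vfov'],f['cx'],f['cy'],[k for k in f],np.array(f['world_from_camera']))
    for n,h in H.items():
        for r in nets.pinpoint(f,n)[:2]:
            print(n,r['score'],np.array(r['location']),px2w(f,*r['location'],z=h))
E
```

```text
{'time_s': 0.0, 'joints': array([-1.3741,  0.3595,  1.5114,  0.    ,  1.2725, -0.1151]), 'joint_velocities': array([ 0.0006,  0.0004,  0.0006, -0.0013, -0.0025,  0.0009]), 'joint_efforts': array([  0.001 , -52.7621, -27.862 ,   0.    ,   0.013 ,  -0.    ]), 'position': array([ 0.1839, -0.5704,  0.2445]), 'orientation': array([-3.1017, -0.4875,  0.0001]), 'wrist_force': array([0.0323, 0.3595, 0.3923]), 'moment': array([ 0.0221,  0.0142, -0.0064]), 'finger_force': 0.0, 'finger_gap': 0.08572827006319615}
side 56.563903369003974 278.36660059333377 206.37856038361082 ['image', 'z_map', 'vfov', 'cx', 'cy', 'world_from_camera', 'shot'] [[-0.9983 -0.0413  0.0422  0.6058]
 [ 0.0577 -0.5335  0.8438  0.9502]
 [-0.0123  0.8448  0.535   0.6793]
 [ 0.      0.      0.      1.    ]]
mark 0.89 [284.5 185.8] [ 0.5348 -0.0782  0.1   ]
mark 0.22 [314.3 179.8] [ 0.44   -0.1086  0.1   ]
drift_top 0.6 [274.9 163.6] [ 0.5611 -0.1148  0.1575]
index_line 0.51 [278.5 166.9] [ 0.5499 -0.1227  0.142 ]
mallet_grip 0.64 [302.4 244.9] [0.5029 0.137  0.04  ]
stand 0.68 [270.5 207.1] [ 0.5779 -0.1188  0.    ]
mallet 
[... 557 characters left out ...]
]
 [ 0.0084  0.1323  0.9912  1.2264]
 [ 0.      0.      0.      1.    ]]
mark 0.67 [337.6 224.5] [ 0.548  -0.1012  0.1   ]
mark 0.32 [146.9 204.2] [0.5997 0.36   0.1   ]
drift_top 0.49 [337.7 214.2] [ 0.5657 -0.0939  0.1575]
index_line 0.52 [345.2 222.6] [ 0.5479 -0.1131  0.142 ]
mallet_grip 0.81 [241.4 241.4] [0.5126 0.1348 0.04  ]
mallet_grip 0.65 [230.6 224.6] [0.5555 0.1624 0.04  ]
stand 0.78 [333.1 214.2] [ 0.586 -0.104  0.   ]
mallet 0.58 [231.1 223.9] [0.5616 0.1647 0.    ]
parts_box 0.65 [275.  152.8] [0.7528 0.0483 0.    ]
tape_roll 0.8 [144.6 206. ] [0.6102 0.3928 0.    ]
transformer 0.81 [393.2 186.1] [ 0.6607 -0.2658  0.    ]
heat_sink 0.85 [400.9 280.3] [ 0.4124 -0.2762  0.    ]
```

Run:
```python
import cv2,numpy as np
s=cv2.imread('pics/side0.png');t=cv2.imread('pics/top0.png')
a=cv2.resize(s[110:330,190:340],None,fx=2.6,fy=2.6);b=cv2.resize(t[120:320,130:430],None,fx=1.33,fy=1.33)
h=600;o=np.zeros((h,800,3),np.uint8);o[:min(h,a.shape[0]),:390]=a[:h];o[:b.shape[0],395:395+399]=b[:,:399];
o[270:270+270,395:795]=cv2.resize(t[180:260,290:409],(400,270));cv2.imwrite('pics/c0.png',o)
```

```text
(no output)
```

View pics/c0.png

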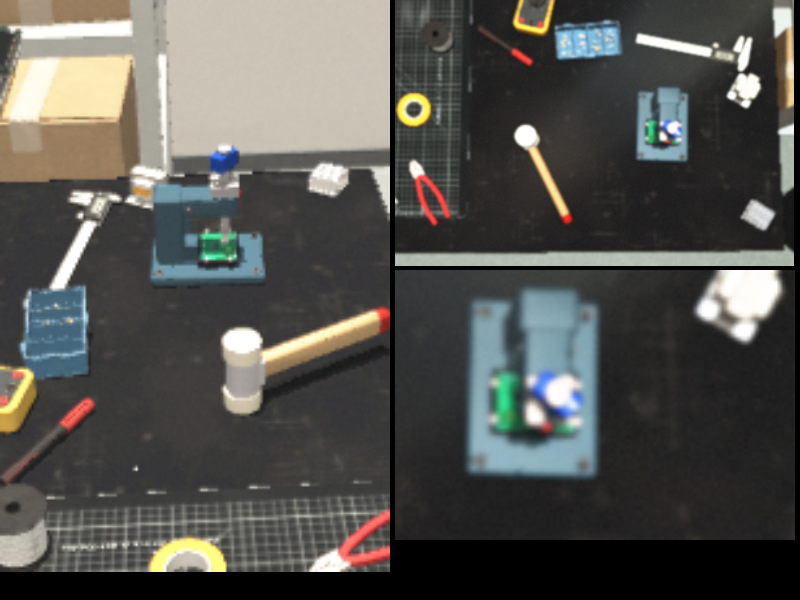

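```bash
cat >> h.py <<'E'
np.set_printoptions(precision=4,suppress=True)
def fit(P,m,name):
    Q=P[m][:,:2]
    if len(Q)<15: print(name,'few',len(Q));return
    r=cv2.minAreaRect((Q*1000).astype(np.float32)); print(name,len(Q),'mean',Q.mean(0),'rect',r)
def stand(f):
    P=cloud(f);n=(f['z_map']>0)&(np.hypot(P[...,0]-.58,P[...,1]+.1)<.12)
    z=P[...,2];im=f['image'].astype(int);blue=(im[...,2]>im[...,0]*2+30)
    fit(P,n&(z>.008)&(z<.022),'base');fit(P,n&(z>.09)&(z<.105),'arm')
    fit(P,n&(z>.127)&(z<.165),'head');fit(P,n&(z>.127)&(z<.165)&blue,'blue')
    fit(P,n&(z>.153)&(z<.165)&~blue,'button')
E
python3 - <<'E'
from h import *
for c in ['top','side','wrist']:
    f=imaging.grab_frame(c);print(c);stand(f)
    P=cloud(f);m=(f['z_map']>0)&(np.hypot(P[...,0]-.52,P[...,1]-.14)<.13)
    fit(P,m&(P[...,2]>.07)&(P[...,2]<.09),'mallet head');fit(P,m&(P[...,2]>.03)&(P[...,2]<.062),'handle')
    if c=='wrist': print(f['vfov'],f['world_from_camera'])
E
```

```text
top
base 1088 mean [ 0.5722 -0.0915] rect ((579.3805541992188, -96.00968170166016), (100.36978912353516, 142.60650634765625), 87.66678619384766)
arm 455 mean [ 0.6086 -0.096 ] rect ((593.8951416015625, -97.05294036865234), (43.44207763671875, 103.6633071899414), 89.15303802490234)
head 131 mean [ 0.5605 -0.0941] rect ((561.5833740234375, -95.25238037109375), (33.80906295776367, 18.953144073486328), 51.78498458862305)
blue 31 mean [ 0.5626 -0.0907] rect ((560.8857421875, -93.76319885253906), (31.09532356262207, 16.772144317626953), 50.01333999633789)
button 53 mean [ 0.5609 -0.0952] rect ((559.4918823242188, -97.09619140625), (25.917631149291992, 15.90845012664795), 44.45159912109375)
mallet head 185 mean [0.5578 0.1648] rect ((557.8575439453125, 165.44183349609375), (35.03831481933594, 34.70133590698242), 0.006642535794526339)
handle 436 mean [0.4748 0.1234] rect ((477.6295166015625, 127.51607513427734), (171.86709594726562, 29.63796615600586), 22.945796966552734)
side
base 485 mean [ 0.5776 -0.0746] rect ((581.731201171875, -93.31484985351562), (103.4275894165039, 135.27716064453125
[... 403 characters left out ...]
38208008), 37.16535949707031)
button 20 mean [ 0.5595 -0.0923] rect ((559.8515625, -95.67145538330078), (22.325246810913086, 16.023395538330078), 75.62755584716797)
mallet head 148 mean [0.5568 0.1711] rect ((556.2075805664062, 167.71749877929688), (36.21443557739258, 35.41132354736328), 86.3104019165039)
handle 602 mean [0.4881 0.1398] rect ((484.82379150390625, 135.51419067382812), (191.47030639648438, 22.871517181396484), 28.000642776489258)
wrist
base few 0
arm few 0
head few 0
blue few 0
button few 0
mallet head few 0
handle few 0
65.31746105383203 [[ 0.3065  0.9091  0.282   0.2567]
 [-0.9519  0.2928  0.0906 -0.5474]
 [-0.0002 -0.2962  0.9551  0.3738]
 [ 0.      0.      0.      1.    ]]
```

play_rows([
  [0.05,-0.034,-0.003],
  [0.05,-0.034,-0.003],
  [0.05,-0.034,-0.003],
  [0.05,-0.034,-0.003],
  [0.05,-0.034,-0.003],
  [0.05,-0.034,-0.003],
  [0.05,-0.034,-0.003],
  [0.05,-0.034,-0.003],
  [0.05,-0.034,-0.003],
  [0.05,-0.034,-0.003],
], twist=[0,0,0,0,0,0,0,0,0,0])

```text
time_s: 2.5
position: [0.5568, -0.0924, 0.2756]
orientation: [3.103, 0.488, 0.001]
wrist_force: [0.6, -0.3, 0.4]
finger_gap: 0.0853
finger_force: 0.0
```

play_rows([
  [0,0,0],
  [0,0,0],
  [0,0,0],
  [0,0,0],
], twist=[-10.6,-10.6,-10.6,0])

```text
time_s: 3.0
position: [0.5556, -0.0939, 0.2753]
orientation: [-2.852, -1.317, 0.0]
wrist_force: [-0.8, 0.1, 0.5]
finger_gap: 0.0854
finger_force: 0.0
```

```bash
cat >> h.py <<'E'
def tool():
    s=readout.state();M=R.from_rotvec(s['orientation']).as_matrix()
    print('t',s['time_s'],'pos',s['position'],'xang',np.degrees(np.arctan2(M[1,0],M[0,0])),'z',M[:,2],'F',s['wrist_force'],'gap',s['finger_gap'],s['finger_force'],'j',s['joints']);return s['position'],M
E
python3 - <<'E'
from h import *
p,M=tool()
f=imaging.grab_frame('wrist');save(f,'w1');stand(f)
for n,h in {'mark':.1,'drift_top':.1575,'index_line':.142}.items():
    for r in nets.pinpoint(f,n)[:2]: print(n,r['score'],np.array(r['location']),px2w(f,*r['location'],z=h))
E
```

```text
t 3.0 pos [ 0.5556 -0.0939  0.2753] xang 49.57939905660747 z [-0.0001  0.0001 -1.    ] F [-0.78    0.0871  0.473 ] gap 0.0854169494432897 0.0 j [-0.2901  0.2803  1.5502  0.0001  1.3112  0.4153]
base 3702 mean [ 0.5817 -0.0749] rect ((582.9768676757812, -94.81616973876953), (100.18445587158203, 136.003662109375), 87.69921875)
arm 3376 mean [ 0.6104 -0.0937] rect ((593.7401123046875, -94.96003723144531), (44.17802429199219, 102.72119140625), 87.4797134399414)
head 963 mean [ 0.5627 -0.0916] rect ((561.02197265625, -93.89398193359375), (34.83649444580078, 17.44307518005371), 49.70479965209961)
blue 433 mean [ 0.5655 -0.0889] rect ((561.9091186523438, -93.27076721191406), (32.7456169128418, 16.22757339477539), 49.612892150878906)
button 388 mean [ 0.5609 -0.0941] rect ((558.920654296875, -96.56645202636719), (24.643550872802734, 15.798041343688965), 49.175537109375)
mark 0.74 [269.7 192.3] [ 0.5444 -0.0894  0.1   ]
drift_top 0.58 [285.6 203.2] [ 0.5596 -0.094   0.1575]
index_line 0.75 [285.6 217.1] [ 0.5488 -0.1071  0.142 ]
```

View pics/w1.png

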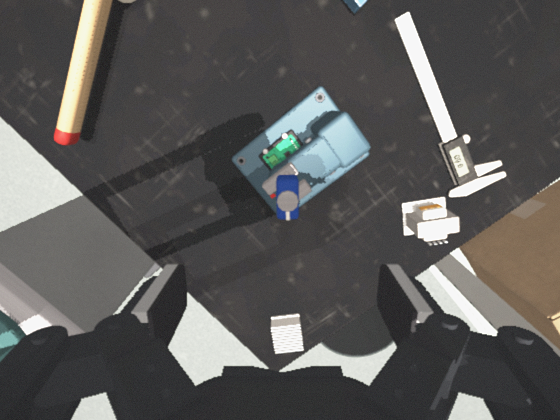

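play_rows([
  [0.003,0.003,0.04],
  [0,0,0.04],
  [0,0,0.03],
  [0,0,0.022],
  [0,0,0],
], twist=[0,0,0,0,0])

```text
time_s: 3.82
position: [0.5585, -0.0934, 0.1417]
orientation: [-2.85, -1.316, 0.005]
wrist_force: [-0.8, 0.1, 0.0]
finger_gap: 0.0849
finger_force: 0.0
```

play_rows([
  [0,0,0],
  [0,0,0],
  [0,0,0],
  [0,0,0],
  [0,0,0],
  [0,0,0],
], twist=[0,0,0,0,0,0], jaw=1, squeeze=30)

```text
time_s: 4.58
position: [0.5606, -0.0941, 0.1438]
orientation: [2.85, 1.319, 0.002]
wrist_force: [2.9, -2.3, 2.7]
finger_gap: 0.0173
finger_force: 35.5
```

play_rows([
  [0,0,0],
  [0,0,0],
  [0,0,0],
  [0,0,0],
  [0,0,0],
  [0,0,0],
  [0,0,0],
  [0,0,0],
], twist=[8.7,8.7,8.7,8.7,8.7,8.7,0,0])

```text
time_s: 5.58
position: [0.5606, -0.094, 0.1436]
orientation: [3.14, -0.065, 0.002]
wrist_force: [2.6, -1.8, 1.9]
finger_gap: 0.0174
finger_force: 35.5
```

Run:
```python
from h import *
tool()
```

```text
t 5.575 pos [ 0.5606 -0.094   0.1436] xang -2.3749563300973016 z [ 0.0014 -0.0005 -1.    ] F [ 2.6195 -1.8227  1.9378] gap 0.01739020404652857 35.52630007266998 j [-0.2877  0.4242  1.693  -0.0001  1.0229  1.3246]
```

play_rows([
  [0,0,0],
  [0,0,0],
  [0,0,0],
  [0,0,0],
  [0,0,-0.04],
  [0,0,-0.05],
  [0,0,-0.05],
  [0,0,0],
], twist=[0,0,0,0,0,0,0,0], jaw=-1)

```text
time_s: 6.58
position: [0.5625, -0.0944, 0.2879]
orientation: [3.139, -0.069, 0.014]
wrist_force: [-0.3, -0.2, -0.8]
finger_gap: 0.0856
finger_force: 0.0
```

Run:
```python
from h import *
p,M=tool()
f=imaging.grab_frame('wrist');save(f,'w2');stand(f)
for n,h in {'mark':.1,'drift_top':.1575,'index_line':.142}.items():
    for r in nets.pinpoint(f,n)[:1]: print(n,r['score'],np.array(r['location']),px2w(f,*r['location'],z=h))
f=imaging.grab_frame('top')
P=cloud(f);m=nets.outline_of(f,'mallet')[0]['mask']&(f['z_map']>0)
fit(P,m&(P[...,2]>.07),'mh');fit(P,m&(P[...,2]>.045)&(P[...,2]<.06),'hd')
```

```text
t 6.575 pos [ 0.5625 -0.0944  0.2879] xang -2.523771822280363 z [ 0.0086 -0.0023 -1.    ] F [-0.2615 -0.2126 -0.7884] gap 0.08556681250531861 0.0 j [-0.2875  0.2756  1.5247  0.0002  1.3324  1.3273]
base 3959 mean [ 0.5895 -0.0946] rect ((583.4099731445312, -94.2454605102539), (100.1280517578125, 135.2166748046875), 87.60066986083984)
arm 3145 mean [ 0.6121 -0.0955] rect ((599.491455078125, -94.69366455078125), (43.805294036865234, 90.79547882080078), 86.36517333984375)
head 871 mean [ 0.5641 -0.0935] rect ((561.7640991210938, -93.455322265625), (17.551021575927734, 33.643795013427734), 87.58679962158203)
blue 370 mean [ 0.5672 -0.0939] rect ((562.152099609375, -93.74325561523438), (16.247892379760742, 32.838592529296875), 87.8551254272461)
button 364 mean [ 0.561  -0.0935] rect ((559.1935424804688, -93.29572296142578), (16.551210403442383, 28.09760284423828), 87.56187438964844)
mark 0.61 [279.7 203.2] [ 0.5456 -0.0913  0.1   ]
drift_top 0.82 [280.4 206.2] [ 0.5597 -0.0928  0.1575]
index_line 0.89 [280.6 217. ] [ 0.5451 -0.0923  0.142 ]
mh 187 mean [0.5578 0.1647] rect ((557.9342041015625, 164.52093505859375), (36.411468505859375, 35.370880126953125), 87.53431701660156)
hd 412 mean [0.4728 0.1228] rect ((472.021484375, 124.09827423095703), (163.6534881591797, 24.599166870117188), 25.41769027709961)
```

View pics/w2.png

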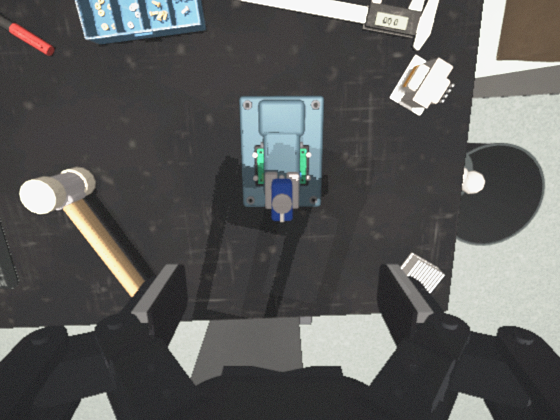

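play_rows([
  [-0.012,-0.047,0],
  [-0.012,-0.047,0.01],
  [-0.012,-0.047,0.02],
  [-0.012,-0.047,0.02],
  [-0.012,-0.047,0.02],
  [0,0,0],
  [0,0,0],
  [0,0,0],
  [0,0,0],
], twist=[0,0,0,0,0,-9.6,-9.6,-9.6,0])

```text
time_s: 8.0
position: [0.5097, 0.1437, 0.2123]
orientation: [-3.06, -0.712, 0.003]
wrist_force: [-0.6, -0.2, -0.2]
finger_gap: 0.0855
finger_force: 0.0
```

Run:
```python
from h import *
p,M=tool()
f=imaging.grab_frame('wrist');save(f,'w3')
P=cloud(f);m=nets.outline_of(f,'mallet')[0]['mask']&(f['z_map']>0)
fit(P,m&(P[...,2]>.073)&(P[...,2]<.087),'mh');h=m&(P[...,2]>.045)&(P[...,2]<.06);fit(P,h,'hd')
q=P[h][:,:2];l=cv2.fitLine(q.astype(np.float32),cv2.DIST_HUBER,0,.001,.001).ravel();print(l,np.degrees(np.arctan2(l[1],l[0])))
r=nets.pinpoint(f,'mallet_grip');print([(x['score'],px2w(f,*x['location'],z=.04)) for x in r[:2]])
```

```text
t 8.0 pos [0.5097 0.1437 0.2123] xang 26.184316090473274 z [-0.0021 -0.0002 -1.    ] F [-0.5811 -0.2459 -0.1583] gap 0.0855168783518974 0.0 j [0.1442 0.2932 1.7012 0.0001 1.1493 1.258 ]
mh 1788 mean [0.5584 0.1672] rect ((557.936767578125, 166.89724731445312), (36.36703109741211, 36.89256286621094), 69.76499938964844)
hd 2424 mean [0.4742 0.1258] rect ((470.58978271484375, 122.33121490478516), (156.9263916015625, 19.28351402282715), 26.447839736938477)
[0.8979 0.4401 0.4722 0.1248] 26.111809
[(0.62, array([0.5044, 0.1413, 0.04  ]))]
```

View pics/w3.png

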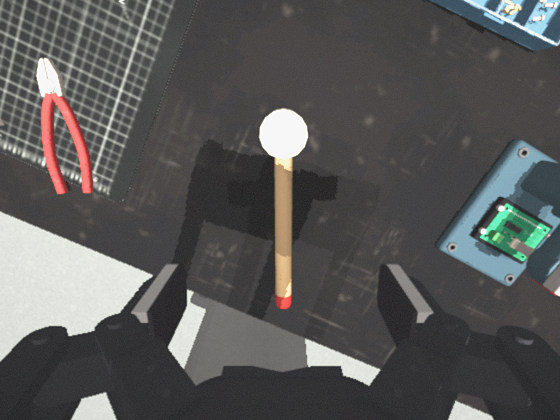

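play_rows([
  [0.0035,0.0005,0.05],
  [0,0,0.05],
  [0,0,0.045],
  [0,0,0.03],
  [0,0,0],
], twist=[0,0,0,0,0])

```text
time_s: 8.78
position: [0.5117, 0.1444, 0.0363]
orientation: [-3.06, -0.711, 0.008]
wrist_force: [-0.1, -0.0, -0.4]
finger_gap: 0.0853
finger_force: 0.0
```

play_rows([
  [0,0,0],
  [0,0,0],
  [0,0,0],
  [0,0,0],
  [0,0,0],
  [0,0,0],
], twist=[0,0,0,0,0,0], jaw=1, squeeze=110)

```text
time_s: 9.52
position: [0.5141, 0.1449, 0.0393]
orientation: [3.059, 0.714, 0.002]
wrist_force: [-1.1, -1.4, 7.5]
finger_gap: 0.0142
finger_force: 107.2
```

Run:
```python
from h import *
p,M=tool()
```

```text
t 9.525 pos [0.5141 0.1449 0.0393] xang 26.260468718429156 z [ 0.0012  0.0003 -1.    ] F [-1.0901 -1.4047  7.5325] gap 0.014197345546071265 107.21135973930359 j [0.1453 0.5396 1.8475 0.0001 0.7533 1.2577]
```

play_rows([
  [0,0,-0.02],
  [0,0,-0.05],
  [0,0,-0.05],
  [0,0,-0.05],
  [0,0,-0.04],
  [0,0,0],
  [0,0,0],
], twist=[0,0,0,0,0,0,0])

```text
time_s: 10.4
position: [0.5124, 0.1446, 0.247]
orientation: [-3.059, -0.714, 0.004]
wrist_force: [0.2, -0.1, -3.0]
finger_gap: 0.0143
finger_force: 107.9
```

play_rows([
  [-0.011,0.023,0],
  [-0.017,0.035,0],
  [-0.017,0.035,0],
  [-0.017,0.035,0],
  [-0.017,0.035,0],
  [-0.017,0.035,0],
  [-0.011,0.023,0],
  [-0.006,0.0135,0],
  [0,0,0],
  [0,0,0],
], twist=[0,0,0,0,0,0,0,0,0,0])

```text
time_s: 11.65
position: [0.5157, -0.1144, 0.2477]
orientation: [-3.058, -0.714, 0.002]
wrist_force: [-0.2, 0.2, -3.6]
finger_gap: 0.0142
finger_force: 107.9
```

Run:
```python
from h import *
p,M=tool()
for c in ['side','top','wrist']:
    f=imaging.grab_frame(c);save(f,c+'4')
    P=cloud(f);n=(f['z_map']>0)&(np.hypot(P[...,0]-.56,P[...,1]+.095)<.035)
    z=P[...,2]
    if n.any():
        zz=z[n&(z>.19)];print(c,'ztop pct',np.percentile(zz,[1,5,50,95,99]) if len(zz) else None);
        if len(zz): t=np.median(zz[zz>np.percentile(zz,95)-.012]);fit(P,n&(abs(z-t)<.01),'head')
        tp=n&(abs(z-t)<.006); 
        if tp.sum()>30:
            A=np.c_[P[tp][:,:2],np.ones(tp.sum())];print('plane',np.linalg.lstsq(A,z[tp],rcond=None)[0])
a=cv2.imread('pics/side4.png')[80:260,180:380];b=cv2.imread('pics/wrist4.png')
o=np.zeros((400,790,3),np.uint8);o[:360,:400]=cv2.resize(a,(400,360));o[:292,400:]=cv2.resize(b,(390,292));cv2.imwrite('pics/c4.png',o)
```

```text
t 11.65 pos [ 0.5157 -0.1144  0.2477] xang 26.29096339762332 z [-0.0013  0.0012 -1.    ] F [-0.1819  0.1604 -3.6209] gap 0.014210343570844094 107.86822557449341 j [-0.3496  0.2543  1.6598  0.0007  1.2292  0.7621]
side ztop pct [0.2129 0.2267 0.4303 0.5853 0.5978]
head 89 mean [ 0.563  -0.0668] rect ((560.7587280273438, -66.99862670898438), (10.464664459228516, 36.105628967285156), 68.46513366699219)
plane [0.2981 0.2984 0.4409]
top ztop pct [0.2206 0.2502 0.6407 0.6508 0.6532]
head 868 mean [ 0.5433 -0.0894] rect ((542.6484375, -90.79483032226562), (62.28653335571289, 34.776771545410156), 64.02027893066406)
plane [-0.2304  0.1576  0.7849]
wrist ztop pct [0.2279 0.2858 0.2889 0.3281 0.3297]
head 5580 mean [ 0.5338 -0.1083] rect ((531.7106323242188, -106.72457122802734), (8.829559326171875, 39.05645751953125), 26.24380874633789)
plane [ 2.0602  1.0274 -0.6646]
```

View pics/c4.png

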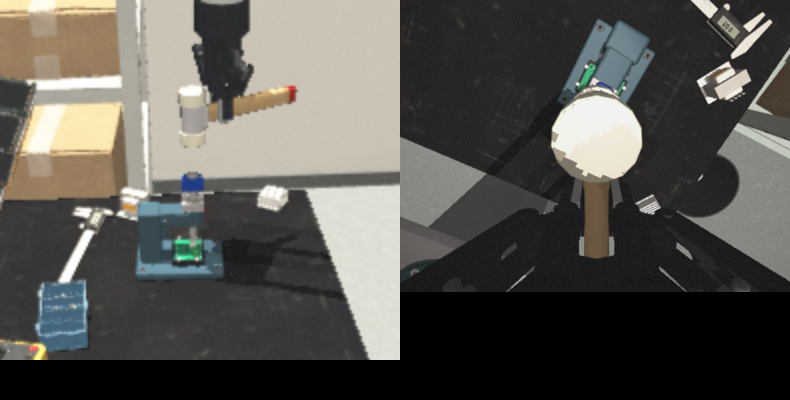

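play_rows([
  [0,0,0.032],
  [0,0,0.032],
  [0,0,0],
], twist=[0,0,0])

```text
time_s: 12.18
position: [0.5161, -0.115, 0.1839]
orientation: [-3.059, -0.715, 0.001]
wrist_force: [0.1, 0.3, 2.5]
finger_gap: 0.0143
finger_force: 109.0
```

Run:
```python
from h import *
tool()
```

```text
t 12.175 pos [ 0.5161 -0.115   0.1839] xang 26.303820122422326 z [-0.0008  0.0003 -1.    ] F [0.1412 0.2798 2.4971] gap 0.014280924112848705 109.03989315032959 j [-0.35    0.3245  1.7365  0.0001  1.0814  0.7617]
```

play_rows([
  [0,0,0.001],
  [0,0,0.001],
  [0,0,0],
], twist=[0,0,0])

```text
time_s: 12.55
position: [0.5161, -0.1152, 0.1829]
orientation: [-3.059, -0.714, -0.001]
wrist_force: [-1.4, 0.5, 0.4]
finger_gap: 0.0139
finger_force: 109.1
```

play_rows([
  [0,0,0.001],
  [0,0,0],
], twist=[0,0])

```text
time_s: 12.8
position: [0.5162, -0.1154, 0.1817]
orientation: [-3.059, -0.714, -0.0]
wrist_force: [-3.5, 1.9, 5.5]
finger_gap: 0.0142
finger_force: 109.6
```

play_rows([
  [0,0,0.0015],
  [0,0,0],
], twist=[0,0])

```text
time_s: 13.05
position: [0.5163, -0.1155, 0.1812]
orientation: [3.059, 0.714, 0.001]
wrist_force: [-5.2, 1.6, 14.5]
finger_gap: 0.0142
finger_force: 111.1
```

play_rows([
  [0,0,0.0015],
  [0,0,0],
], twist=[0,0])

```text
time_s: 13.3
position: [0.5165, -0.1157, 0.1808]
orientation: [3.058, 0.714, 0.002]
wrist_force: [-8.9, 1.7, 22.7]
finger_gap: 0.0139
finger_force: 112.4
```

Run:
```python
from h import *
tool()
f=imaging.grab_frame('side');save(f,'side5')
a=f['image'][100:240,200:340,::-1];cv2.imwrite('pics/c5.png',cv2.resize(a,(560,560),interpolation=cv2.INTER_CUBIC))
```

```text
t 13.3 pos [ 0.5165 -0.1157  0.1808] xang 26.276721497140034 z [ 0.0017 -0.0006 -1.    ] F [-8.9419  1.7335 22.7434] gap 0.013902780777979655 112.43098855018616 j [-0.351   0.3277  1.7408 -0.      1.0712  0.7612]
```

View pics/c5.png

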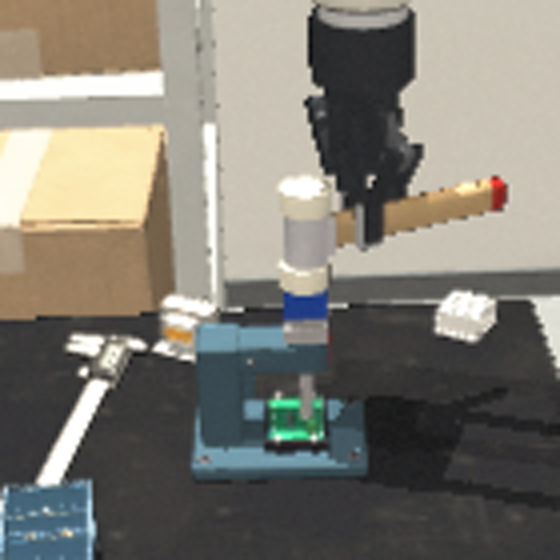

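play_rows([
  [0,0,-0.01],
  [0,0,-0.04],
  [0,0,0],
  [0,0,0],
  [0,0,0.04],
  [0,0,0],
  [0,0,-0.02],
  [0,0,-0.05],
  [0,0,0],
  [0,0,0],
], twist=[0,0,0,0,0,0,0,0,0,0])

```text
time_s: 14.6
position: [0.5154, -0.1153, 0.2579]
orientation: [-3.059, -0.714, 0.002]
wrist_force: [0.0, 0.7, -3.7]
finger_gap: 0.0145
finger_force: 108.7
```

Run:
```python
from h import *
tool()
f=imaging.grab_frame('side')
P=cloud(f);fit(P,(f['z_map']>0)&(np.hypot(P[...,0]-.56,P[...,1]+.095)<.04)&(P[...,2]>.127)&(P[...,2]<.165),'drift head')
m=(np.hypot(P[...,0]-.56,P[...,1]+.095)<.04)&(P[...,2]<.175);print(P[m][:,2].max())
f=imaging.grab_frame('wrist')
P=cloud(f);z=P[...,2];n=(f['z_map']>0)&(np.hypot(P[...,0]-.56,P[...,1]+.095)<.035)&(z>.27)
zt=np.median(z[n]);tp=n&(abs(z-zt)<.006);A=np.c_[P[tp][:,:2],np.ones(tp.sum())];print(zt,tp.sum(),P[tp].mean(0),np.linalg.lstsq(A,z[tp],rcond=None)[0])
```

```text
t 14.6 pos [ 0.5154 -0.1153  0.2579] xang 26.265942410930112 z [-0.0013  0.0005 -1.    ] F [ 0.0445  0.6642 -3.7389] gap 0.014468705672735269 108.6656141281128 j [-0.3508  0.2443  1.6464  0.      1.2523  0.7615]
drift head 107 mean [ 0.5593 -0.088 ] rect ((559.2114868164062, -90.89734649658203), (19.888938903808594, 30.005666732788086), 86.04769897460938)
0.1604816579685483
0.29893074347857257 13203 [ 0.5602 -0.0927  0.2985] [0.004  0.0024 0.2965]
```

play_rows([
  [0.011,-0.023,0],
  [0.017,-0.035,0],
  [0.017,-0.035,0],
  [0.017,-0.035,0],
  [0.017,-0.035,0],
  [0.017,-0.035,0],
  [0.011,-0.023,0],
  [0.007,-0.013,0],
  [0,0,0],
  [0,0,0],
], twist=[0,0,0,0,0,0,0,0,0,0])

```text
time_s: 15.95
position: [0.5146, 0.1439, 0.2579]
orientation: [3.059, 0.713, -0.002]
wrist_force: [-0.2, -0.3, -3.8]
finger_gap: 0.0143
finger_force: 108.4
```

play_rows([
  [0,0,0.03],
  [0,0,0.05],
  [0,0,0.05],
  [0,0,0.05],
  [0,0,0.025],
  [0,0,0.006],
  [0,0,0],
  [0,0,0],
], twist=[0,0,0,0,0,0,0,0])

```text
time_s: 16.95
position: [0.5162, 0.1448, 0.0487]
orientation: [3.059, 0.713, 0.004]
wrist_force: [-0.4, 0.4, -3.3]
finger_gap: 0.0142
finger_force: 108.3
```

play_rows([
  [0,0,0.004],
  [0,0,0.004],
  [0,0,0],
], twist=[0,0,0])

```text
time_s: 17.32
position: [0.5145, 0.1449, 0.0392]
orientation: [-3.059, -0.714, 0.001]
wrist_force: [0.6, 0.3, -2.9]
finger_gap: 0.0142
finger_force: 108.3
```

play_rows([
  [0,0,0.001],
  [0,0,0.001],
  [0,0,0],
], twist=[0,0,0])

```text
time_s: 17.7
position: [0.5146, 0.1448, 0.0385]
orientation: [3.059, 0.714, 0.0]
wrist_force: [-4.6, -2.1, 11.9]
finger_gap: 0.0144
finger_force: 110.9
```

Contact with the bench; ease off a little, release and rise.

play_rows([
  [0,0,-0.001],
  [0,0,0],
  [0,0,0],
  [0,0,0],
  [0,0,0],
  [0,0,0],
], twist=[0,0,0,0,0,0], jaw=-1, squeeze=30)

```text
time_s: 18.45
position: [0.5148, 0.1448, 0.0383]
orientation: [-3.059, -0.714, 0.0]
wrist_force: [0.0, 0.0, -0.2]
finger_gap: 0.0855
finger_force: 0.0
```

play_rows([
  [0,0,-0.02],
  [0,0,-0.05],
  [0,0,-0.05],
  [0,0,-0.05],
  [0,0,-0.03],
  [0,0,0],
], twist=[0,0,0,0,0,0])

```text
time_s: 19.2
position: [0.5165, 0.1451, 0.241]
orientation: [3.059, 0.714, 0.009]
wrist_force: [-0.2, 0.6, -1.0]
finger_gap: 0.0853
finger_force: 0.0
```

Run:
```python
from h import *
tool()
f=imaging.grab_frame('wrist');save(f,'w6')
P=cloud(f);z=P[...,2];m=nets.outline_of(f,'mallet')[0]['mask']&(f['z_map']>0)
tp=m&(z>.073)&(z<.087);fit(P,tp,'mh');A=np.c_[P[tp][:,:2]-P[tp][:,:2].mean(0),np.ones(tp.sum())];print(np.linalg.lstsq(A,z[tp],rcond=None)[0])
g=imaging.grab_frame('top');save(g,'top6');stand(g)
s=imaging.grab_frame('side');save(s,'side6')
o=np.zeros((420,780,3),np.uint8);o[:285,:380]=cv2.resize(f['image'],(380,285));o[:400,385:785]=cv2.resize(s['image'][120:270,190:340],(400,400))[:,:395];cv2.imwrite('pics/c6.png',o[:,:,::-1])
```

```text
t 19.2 pos [0.5165 0.1451 0.241 ] xang 26.26534289756245 z [ 0.0057  0.0009 -1.    ] F [-0.1893  0.5532 -0.976 ] gap 0.0852722144065653 0.0 j [0.145  0.269  1.6567 0.0001 1.2101 1.2573]
mh 1441 mean [0.5597 0.1674] rect ((559.34033203125, 167.32855224609375), (37.18061065673828, 36.08741760253906), 40.166622161865234)
[ 0.001  -0.0016  0.0799]
base 1106 mean [ 0.5725 -0.0918] rect ((583.3746337890625, -96.20388793945312), (100.12452697753906, 135.84567260742188), 87.62068939208984)
arm 442 mean [ 0.6101 -0.0959] rect ((593.7775268554688, -94.18081665039062), (43.47885513305664, 103.04281616210938), 83.87968444824219)
head 119 mean [ 0.5599 -0.0939] rect ((560.662841796875, -94.443115234375), (16.264835357666016, 32.98672866821289), 86.84768676757812)
blue 24 mean [ 0.5667 -0.0914] rect ((564.073486328125, -89.39869689941406), (13.36648941040039, 33.343780517578125), 64.38251495361328)
button 54 mean [ 0.5605 -0.0951] rect ((558.609619140625, -94.56685638427734), (14.22907543182373, 25.338756561279297), 87.85456848144531)
```

View pics/c6.png

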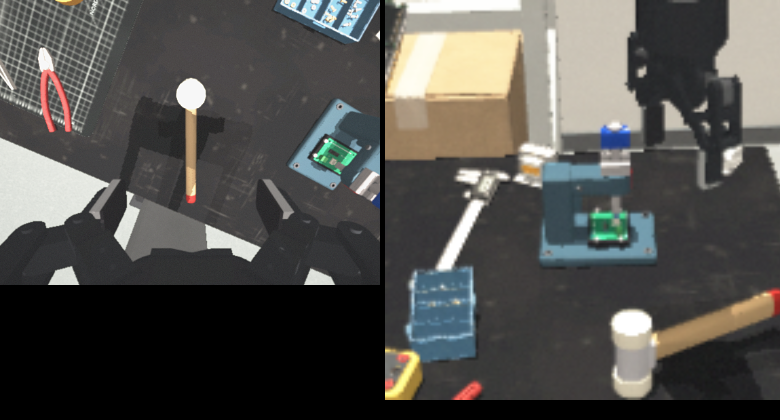

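The mallet stands upright at (190,95) in the wrist view. The drift is back up and aligned, with its blue head at (615,135) in the side view.

```bash
python3 -c "
from h import *
print(ctrl.finish_job())"
```

```text
the job is handed in; nothing more can be done
None
```

I handed the job in, and no verdict came back. The drift is lined up with the mark and sprung back up. I struck it twice and pressed it to its bottom stop with the mallet, so the terminal should be fully home, though I judged that from contact force and the drift's height, not by seeing it. The mallet stands upright on its face where it started, about 0.26 m from the stand, and I moved nothing else.

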